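# Rake a heap of rock chips into an even drying layer

### The arm

A 6-joint arm with a two-finger parallel gripper is mounted at the origin on the work surface. World frame = base frame: x ahead of the robot, y to its left, z up, the work surface at z = 0. Lengths are in m, angles in rad, forces in N, time in s.
With the tool pointing down it reaches from about 0.3 to 0.85 m from the base axis. Payload 4.2 kg.
Tool frame: the origin (TCP) lies midway between the tips of the shut fingers; the grasp point (between the pads) lies grasp_offset behind it (grasp_offset is the distance from the TCP to the grasp point, in m); z points along the fingers, y is the line along which they close (so a half turn about z gives the same grasp; the last joint's range is limited). The gripper opens to 91 mm and grips with 3 to 60 N. Pads are 32 mm wide; open, the fingers measure 118 mm over their backs; the gripper's body (76 mm by 178 mm) begins 60 mm behind the grasp point.
Start: joints at [1.147, 0.32, 1.565, -0, 1.257, -0.02], TCP at [0.226, 0.529, 0.214] pointing down, gripper open.
Joint ranges: [-3.11, 3.11], [-0.84, 2.01], [0.21, 2.61], [-1.34, 4.49], [0.05, 2.63], [-2.56, 2.56]. Speed limits (rad/s): [2.57, 2.57, 3.14, 3.14, 3.14, 3.14].

### API

Orientations are given as [roll, pitch, yaw] about the fixed x, y, z axes, in that order (R = Rz(yaw) Ry(pitch) Rx(roll)).
In Python, from rig import get_state, read_camera, camera_model, close_job, grasp_offset gives the robot as it stands.
- The arm moves only by the tool jog_arm, never from a script. Its argument "plan" is a list of rows, each a list of 3 entries, a list of its own where there are three numbers: the shift along the tool's x, y, z in units of 30 mm (1.0 is 30 mm), then the turn about the tool's z in rad, then the opening, from 0 (shut) to 1 (fully open). A call has 1 to 8 rows; each row shifts and turns the commanded pose from where the row before left it, along the tool's axes as they then stand; what a row does not reach is not made up. A row lasts 1/10 s, in which the tool goes at most 50 mm and 8.59 degrees, less where a joint would pass 70% of its speed; a pose out of reach is approached as far as the arm can. A call is refused whole if a number of a shift passes 1 or a number of a turn 0.15, either way. A call with a gripper value outside its range is refused whole. The fingers move at their own pace and stop on an object; "squeeze" is the grip in N (left out, the last holds). Time passes only in rows, so rows that do not move let the fingers close. It gives the time, the measured TCP pose, the force, the opening and the grip force at its end, in the units of the state.
- get_state(): the state, without advancing time (a new reading comes with each control period).
- read_camera(name): name is "side" or "top"; returns the picture (420x560x3 uint8, red, green, blue); there is no depth.
- camera_model(name): a dict with "K" (3x3 intrinsics, pixels), "xyz" and "attitude" of the camera in the world. Camera axes: x right, y up, looking along -z (the intrinsics and any distortion apply to the point x, -y, -z); pixel columns grow to the right and rows downward; lengths in m; the calibration is good to about 2 mm. A picture is of the moment at which its call begins. camera_model takes no time and is no camera call.
- close_job(): hands the job in; it is judged then, once.
The state is a dict: "time": time; "q": joint angles; "qvel": joint speeds; "joint_torque": joint torques, N m; "tool_pos": TCP position; "tool_rot": TCP orientation; "ft_force": force on the tool from outside, world axes, zero at the start; "ft_torque": the same for the moment, N m; "gripper_width": finger opening in m; "grip_force": force on a finger pad.
Only numpy, scipy, OpenCV 4.12 (cv2) and the standard library are available. Lean on these libraries where they do the work, as an engineer would, in place of code of your own. Each camera call takes 0.05 s, during which the arm holds its last target. There are 200 camera calls.

### The job

Take the rake from its caddy by the handle and, keeping its tines lightly on the bed plate of the drying station as you draw it along, spread the heap of rock chips over the whole bed in an even single layer: all eight lying flat, none on another, at least two in each third of the bed's length. The bed sits on a load cell and may slope a little, so follow it by feel and never press on it with more than 10 N; move the chips only with the rake, not with the gripper, and leave the glassware and crucible alone. Then stand the rake back upright in its caddy and let go.

Things in the scene. Friction and masses are not known exactly. Their poses are not given: they have to be found in the camera images.
- station: White open-topped drying station fixed to the bench, level: frame 176 (x) by 306 (y, long way) by 52 mm high, walls 11 mm, grey control box 50 x 130 x 46 mm on its +x side. Origin: centre of its underside, z up. The bed plate lies inside. The chips are heaped at the -y end; the +y end is empty. The thirds of the bed are divided at y = -46 and +46 mm.
- bed (a joint): Aluminium bed plate in the station, 148 (x) by 278 mm (y), centred. Height and slope are not measured: at the heap its top is 26 to 38 mm above the station's underside, and along y it runs level, up or down by up to 0.045 rad (far end 11 mm). It rides on stiff springs (12 N/mm) on a load cell: 10 N at most. Value: how far it is pushed down (m), about 0 with the chips on.
- rake_grip (a point): Upright rake: point on its axis, 80 mm above the tine tips, z up. Wooden handle 26 (x) by 22 (y) mm, 38 to 120 mm above the tips. Steel head 42 mm wide (x), 12 mm thick (y): bar 26 to 38 mm above the tips, four tines 6 x 12 mm with 6 mm gaps. Same after a half turn. About 0.12 kg. Starts standing in the caddy.
- caddy: Grey rake caddy fixed to the bench: foot 110 x 90 x 5 mm with an open-topped socket in its middle, inside 52 (x) by 20 (y) mm, walls 6 mm, floor 6 mm and rim 35 mm above the bench. Origin: centre of its underside, z up. The rake's x lies along its x (either way); when home its tips stand on the socket floor, the handle point 86 mm above the bench.
- beaker: Glass beaker, 68 mm wide, 85 mm high, standing on the bench; not to be disturbed. Origin: centre of its underside.
- jar: Amber jar, 60 mm wide, 80 mm high, standing on the bench; not to be disturbed. Origin: centre of its underside.
- crucible: White ceramic crucible, 52 mm wide, 35 mm high, standing on the bench; not to be disturbed. Origin: centre of its underside.
- chip0_mid (a point): Grey rock chip, a faceted tablet 24 to 27 mm across, 14 mm thick, about 18 g; its centre, z through its thickness. Starts in the heap's lower layer (two rows of three: rows 30 mm apart along the station's y, columns 32 mm apart along its x, the grid turned by up to 0.12 rad).
- chip1_mid (a point): Grey rock chip, a faceted tablet 24 to 27 mm across, 14 mm thick, about 18 g; its centre, z through its thickness. Starts in the heap's lower layer (two rows of three: rows 30 mm apart along the station's y, columns 32 mm apart along its x, the grid turned by up to 0.12 rad).
- chip2_mid (a point): Grey rock chip, a faceted tablet 24 to 27 mm across, 14 mm thick, about 18 g; its centre, z through its thickness. Starts in the heap's lower layer (two rows of three: rows 30 mm apart along the station's y, columns 32 mm apart along its x, the grid turned by up to 0.12 rad).
- chip3_mid (a point): Grey rock chip, a faceted tablet 24 to 27 mm across, 14 mm thick, about 18 g; its centre, z through its thickness. Starts in the heap's lower layer (two rows of three: rows 30 mm apart along the station's y, columns 32 mm apart along its x, the grid turned by up to 0.12 rad).
- chip4_mid (a point): Grey rock chip, a faceted tablet 24 to 27 mm across, 14 mm thick, about 18 g; its centre, z through its thickness. Starts in the heap's lower layer (two rows of three: rows 30 mm apart along the station's y, columns 32 mm apart along its x, the grid turned by up to 0.12 rad).
- chip5_mid (a point): Grey rock chip, a faceted tablet 24 to 27 mm across, 14 mm thick, about 18 g; its centre, z through its thickness. Starts in the heap's lower layer (two rows of three: rows 30 mm apart along the station's y, columns 32 mm apart along its x, the grid turned by up to 0.12 rad).
- chip6_mid (a point): Grey rock chip, a faceted tablet 24 to 27 mm across, 14 mm thick, about 18 g; its centre, z through its thickness. Starts on top of the heap, across the two chips of one column (the -x one).
- chip7_mid (a point): Grey rock chip, a faceted tablet 24 to 27 mm across, 14 mm thick, about 18 g; its centre, z through its thickness. Starts on top of the heap, across the two chips of one column (the middle one).
There are look-alikes about, which are no part of the job. Leave any turquoise look-alike of the part that bears rake_grip alone.

How it is judged:
On the way, in this order (a step that is already met when the one before it is completed fails the run):
1. the rake is lifted out of its caddy (z of rake_grip in the frame of caddy above 0.12 m), for 0.1 s.
2. the rake's tines are set on the plate at the heap's end of the bed (contact force between rake and bed above 0.5 N and y of rake_grip in the frame of station below -0.045 m), for 0.1 s.
3. the rake, in the middle or far third of the bed, is drawn along with its tines bearing on the plate (contact force between rake and bed above 0.5 N and linear speed of rake above 0.005 m/s and y of rake_grip in the frame of station above -0.02 m), for 0.2 s.
4. the chips lie in one even layer: flat, none on another, at least two in each third of the bed (x of chip0_mid in the frame of station between -0.077 and 0.077 m and x of chip1_mid in the frame of station between -0.077 and 0.077 m and x of chip2_mid in the frame of station between -0.077 and 0.077 m and x of chip3_mid in the frame of station between -0.077 and 0.077 m and x of chip4_mid in the frame of station between -0.077 and 0.077 m and x of chip5_mid in the frame of station between -0.077 and 0.077 m and x of chip6_mid in the frame of station between -0.077 and 0.077 m and x of chip7_mid in the frame of station between -0.077 and 0.077 m and y of chip0_mid in the frame of station between -0.142 and 0.142 m and y of chip1_mid in the frame of station between -0.142 and 0.142 m and y of chip2_mid in the frame of station between -0.142 and 0.142 m and y of chip3_mid in the frame of station between -0.142 and 0.142 m and y of chip4_mid in the frame of station between -0.142 and 0.142 m and y of chip5_mid in the frame of station between -0.142 and 0.142 m and y of chip6_mid in the frame of station between -0.142 and 0.142 m and y of chip7_mid in the frame of station between -0.142 and 0.142 m and z of each of chip0_mid, chip1_mid, chip2_mid, chip3_mid, chip4_mid, chip5_mid, chip6_mid, chip7_mid in the frame of station below 0.06 m and (angle between chip0_mid's own z axis and vertical below 0.35 rad or angle between chip0_mid's own z axis and vertical above 2.79 rad) and (angle between chip1_mid's own z axis and vertical below 0.35 rad or angle between chip1_mid's own z axis and vertical above 2.79 rad) and (angle between chip2_mid's own z axis and vertical below 0.35 rad or angle between chip2_mid's own z axis and vertical above 2.79 rad) and (angle between chip3_mid's own z axis and vertical below 0.35 rad or angle between chip3_mid's own z axis and vertical above 2.79 rad) and (angle between chip4_mid's own z axis and vertical below 0.35 rad or angle between chip4_mid's own z axis and vertical above 2.79 rad) and (angle between chip5_mid's own z axis and vertical below 0.35 rad or angle between chip5_mid's own z axis and vertical above 2.79 rad) and (angle between chip6_mid's own z axis and vertical below 0.35 rad or angle between chip6_mid's own z axis and vertical above 2.79 rad) and (angle between chip7_mid's own z axis and vertical below 0.35 rad or angle between chip7_mid's own z axis and vertical above 2.79 rad) and horizontal distance between chip0_mid and chip1_mid above 0.018 m and horizontal distance between each of chip0_mid, chip1_mid and chip2_mid above 0.018 m and horizontal distance between each of chip0_mid, chip1_mid, chip2_mid and chip3_mid above 0.018 m and horizontal distance between each of chip0_mid, chip1_mid, chip2_mid, chip3_mid and chip4_mid above 0.018 m and horizontal distance between each of chip0_mid, chip1_mid, chip2_mid, chip3_mid, chip4_mid and chip5_mid above 0.018 m and horizontal distance between each of chip0_mid, chip1_mid, chip2_mid, chip3_mid, chip4_mid, chip5_mid and chip6_mid above 0.018 m and horizontal distance between each of chip0_mid, chip1_mid, chip2_mid, chip3_mid, chip4_mid, chip5_mid, chip6_mid and chip7_mid above 0.018 m and ((y of any of chip0_mid, chip1_mid, chip2_mid, chip3_mid in the frame of station below -0.042 m and y of any of chip4_mid, chip5_mid, chip6_mid, chip7_mid in the frame of station below -0.042 m) or (y of any of chip0_mid, chip1_mid in the frame of station below -0.042 m and y of any of chip2_mid, chip3_mid in the frame of station below -0.042 m) or (y of any of chip4_mid, chip5_mid in the frame of station below -0.042 m and y of any of chip6_mid, chip7_mid in the frame of station below -0.042 m) or y of each of chip0_mid, chip1_mid in the frame of station below -0.042 m or y of each of chip2_mid, chip3_mid in the frame of station below -0.042 m or y of each of chip4_mid, chip5_mid in the frame of station below -0.042 m or y of each of chip6_mid, chip7_mid in the frame of station below -0.042 m) and (((y of chip0_mid in the frame of station between -0.051 and 0.051 m or y of chip1_mid in the frame of station between -0.051 and 0.051 m or y of chip2_mid in the frame of station between -0.051 and 0.051 m or y of chip3_mid in the frame of station between -0.051 and 0.051 m) and (y of chip4_mid in the frame of station between -0.051 and 0.051 m or y of chip5_mid in the frame of station between -0.051 and 0.051 m or y of chip6_mid in the frame of station between -0.051 and 0.051 m or y of chip7_mid in the frame of station between -0.051 and 0.051 m)) or ((y of chip0_mid in the frame of station between -0.051 and 0.051 m or y of chip1_mid in the frame of station between -0.051 and 0.051 m) and (y of chip2_mid in the frame of station between -0.051 and 0.051 m or y of chip3_mid in the frame of station between -0.051 and 0.051 m)) or ((y of chip4_mid in the frame of station between -0.051 and 0.051 m or y of chip5_mid in the frame of station between -0.051 and 0.051 m) and (y of chip6_mid in the frame of station between -0.051 and 0.051 m or y of chip7_mid in the frame of station between -0.051 and 0.051 m)) or (y of chip0_mid in the frame of station between -0.051 and 0.051 m and y of chip1_mid in the frame of station between -0.051 and 0.051 m) or (y of chip2_mid in the frame of station between -0.051 and 0.051 m and y of chip3_mid in the frame of station between -0.051 and 0.051 m) or (y of chip4_mid in the frame of station between -0.051 and 0.051 m and y of chip5_mid in the frame of station between -0.051 and 0.051 m) or (y of chip6_mid in the frame of station between -0.051 and 0.051 m and y of chip7_mid in the frame of station between -0.051 and 0.051 m)) and ((y of any of chip0_mid, chip1_mid, chip2_mid, chip3_mid in the frame of station above 0.042 m and y of any of chip4_mid, chip5_mid, chip6_mid, chip7_mid in the frame of station above 0.042 m) or (y of any of chip0_mid, chip1_mid in the frame of station above 0.042 m and y of any of chip2_mid, chip3_mid in the frame of station above 0.042 m) or (y of any of chip4_mid, chip5_mid in the frame of station above 0.042 m and y of any of chip6_mid, chip7_mid in the frame of station above 0.042 m) or y of each of chip0_mid, chip1_mid in the frame of station above 0.042 m or y of each of chip2_mid, chip3_mid in the frame of station above 0.042 m or y of each of chip4_mid, chip5_mid in the frame of station above 0.042 m or y of each of chip6_mid, chip7_mid in the frame of station above 0.042 m)), for 0.2 s.
At the end, for the whole second after the job is handed in: All 8 chips lie flat (within 0.35 rad) on the bed, centres at least 18 mm apart seen from above, at least two in each third of its length (within 4 mm of a dividing line counts for either); the rake stands at rest in its socket, tips within 6 mm of the floor, tilted under 0.35 rad (all of step 4 and x of rake_grip in the frame of caddy between -0.03 and 0.03 m and y of rake_grip in the frame of caddy between -0.03 and 0.03 m and z of rake_grip in the frame of caddy below 0.092 m and angle between rake_grip's own z axis and vertical below 0.35 rad and linear speed of rake below 0.02 m/s); the robot touches nothing.
It fails at once if the rake pressed on the bed with more than 10 N (contact force between rake and bed above 10 N).
It fails at once if a chip touched with the gripper (contact force between the arm and chip0 above 0.5 N or contact force between the arm and chip1 above 0.5 N or contact force between the arm and chip2 above 0.5 N or contact force between the arm and chip3 above 0.5 N or contact force between the arm and chip4 above 0.5 N or contact force between the arm and chip5 above 0.5 N or contact force between the arm and chip6 above 0.5 N or contact force between the arm and chip7 above 0.5 N).
It fails at once if the beaker, jar or crucible moved by more than 20 mm or tipped (distance of any of beaker, jar, crucible from where it was at the start of the episode above 0.02 m or angle between any of beaker, jar, crucible's own z axis and vertical above 0.3 rad).
It also fails if it takes over 72 s, if anything falls off the work surface, if the arm or the gripper's body presses on something with over 40 N, if the wrist force passes 120 N, or if a joint passes its speed limit or range.

## Working session

There is one attempt and no reset: what is moved stays moved. The work goes in short steps, Python scripts to look and compute and a tool call to move; the robot and the scene stay as the last step left them, time stands still between calls to the robot, and variables do not carry over. Pictures are saved under pics/ and viewed, at most 10 in all, crops included, and the job is handed in when it is done.

Besides the shell and the picture viewer there is one more tool, called after "Emit:" as name([rows], argument=value, ...), one row to a line, values as JSON. jog_arm: Moves the arm, as the interface text tells. Its arguments: {"type":"object","properties":{"plan":{"type":"array","items":{"type":"array"}},"squeeze":{"type":"number"}},"required":["plan"]}

```bash
mkdir -p pics; cat > h.py <<'E'
import numpy as np, cv2, sys
sys.path.insert(0,'.')
from rig import *
from scipy.spatial.transform import Rotation as R
def cam(n):
    m=camera_model(n);return m
def rot(m):
    a=np.array(m["attitude"],float)
    return a if a.shape==(3,3) else R.from_euler('xyz',a).as_matrix()
def ray(m,u,v):
    K=np.array(m["K"]);d=np.linalg.inv(K)@[u,v,1]
    return np.array(m["xyz"]),rot(m)@np.array([d[0],-d[1],-d[2]])
def onz(m,u,v,z):
    o,d=ray(m,u,v);return o+d*(z-o[2])/d[2]
def proj(m,p):
    c=rot(m).T@(np.array(p)-m["xyz"]);q=np.array(m["K"])@[c[0],-c[1],-c[2]];return q[:2]/q[2]
def snap(n,f,s=1):
    im=read_camera(n);cv2.imwrite('pics/'+f+'.png',im[:,:,::-1]);return im
E
python3 - <<'E'
from h import *
a=snap('top','t0');b=snap('side','s0')
for n in('top','side'):print(camera_model(n))
s=get_state();print(s);print(grasp_offset)
E
```

```text
{'K': array([[533.47268213,   0.        , 281.99875444],
       [  0.        , 533.47268213, 205.53578698],
       [  0.        ,   0.        ,   1.        ]]), 'xyz': array([ 0.47192115, -0.04846639,  1.25097257]), 'attitude': array([ 0.0750777 , -0.02229208, -1.54605141])}
{'K': array([[416.15990187,   0.        , 285.31176467],
       [  0.        , 416.15990187, 207.01203812],
       [  0.        ,   0.        ,   1.        ]]), 'xyz': array([0.47000267, 0.75640792, 0.91286197]), 'attitude': array([ 0.78016705,  0.00403048, -2.99236749])}
{'time': 0.1, 'q': array([ 1.14700788e+00,  3.20228865e-01,  1.56553430e+00, -1.90799955e-05,
        1.25738872e+00, -2.00042901e-02]), 'qvel': array([-0.00098883,  0.00048387, -0.0023629 , -0.00037954, -0.00085632,
       -0.0006126 ]), 'joint_torque': array([ 1.24142873e-03, -4.13326406e+01, -2.32512027e+01,  7.29979249e-02,
        4.22331900e-02, -5.79440393e-05]), 'tool_pos': array([0.22574445, 0.52835514, 0.21321266]), 'tool_rot': array([-3.14003337e+00, -1.30514880e-05,  2.73781438e+00]), 'ft_force': array([0.31889671, 0.11581103, 0.42667836]), 'ft_torque': array([ 0.00809495, -0.03505364, -0.01460572]), 'grip_force': 0.0, 'gripper_width': 0.09115558995588273}
0.0188
```

View pics/t0.png

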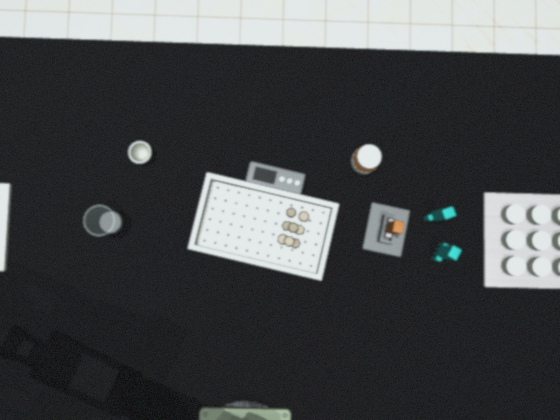

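View pics/s0.png

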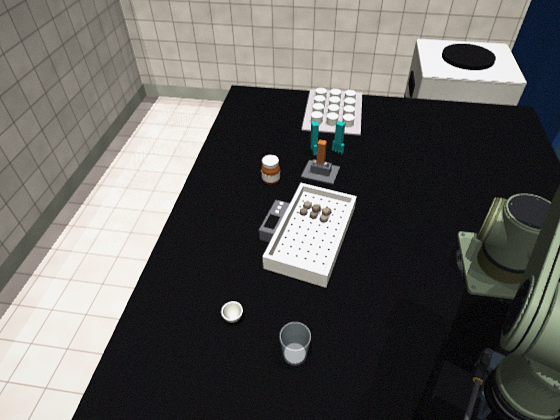

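Top view: the orange-handled rake stands in the grey caddy at (396,228). The other candidates are the turquoise look-alikes at (441,214) and (447,252), so I choose the orange one. The station is centred near (263,226), with its control box at (275,178) and the heap at its right-hand (-y) end, near (292,228).

```bash
cat > m.py <<'E'
from h import *
t=cv2.imread('pics/t0.png');s=cv2.imread('pics/s0.png');m=cam('top');ms=cam('side')
def big(mask,box):
    x0,y0,x1,y1=box;k=np.zeros_like(mask);k[y0:y1,x0:x1]=mask[y0:y1,x0:x1]
    c=cv2.findContours(k,cv2.RETR_EXTERNAL,cv2.CHAIN_APPROX_NONE)[0]
    return max(c,key=cv2.contourArea)[:,0,:].astype(float)
def rect(c,z,mm):
    P=np.array([onz(mm,u,v,z)[:2] for u,v in c]).astype(np.float32)*1000
    return cv2.minAreaRect(P)
hsv=cv2.cvtColor(t,cv2.COLOR_BGR2HSV)
w=((hsv[:,:,2]>150)&(hsv[:,:,1]<60)).astype(np.uint8)
print('station',rect(big(w,(180,165,345,285)),.052,m))
g=((hsv[:,:,2]>60)).astype(np.uint8)
print('caddy',rect(big(g,(355,195,415,262)),.005,m))
o=((hsv[:,:,1]>120)&(hsv[:,:,2]>150)&(hsv[:,:,0]<20)).astype(np.uint8)
c=big(o,(380,210,410,245));print('rake top',rect(c,.126,m),cv2.boundingRect(c.astype(np.int32)))
hs=cv2.cvtColor(s,cv2.COLOR_BGR2HSV)
o=((hs[:,:,1]>120)&(hs[:,:,2]>60)&(hs[:,:,0]<20)).astype(np.uint8)
c=big(o,(310,135,332,170));print('side',cv2.boundingRect(c.astype(np.int32)))
a=cv2.resize(t[165:285,180:345],None,fx=4,fy=4,interpolation=cv2.INTER_CUBIC)[:480,:640]
b=cv2.resize(t[195:265,355:470],(0,0),fx=5,fy=5,interpolation=cv2.INTER_CUBIC)
cv2.imwrite('pics/c1.png',a);cv2.imwrite('pics/c2.png',b)
E
python3 m.py
```

```text
station ((538.129150390625, -36.96305847167969), (307.5862731933594, 222.27879333496094), 78.06866455078125)
caddy ((517.231689453125, -318.745361328125), (96.92456817626953, 115.6236572265625), 79.39988708496094)
rake top ((518.6094970703125, -317.423095703125), (18.731304168701172, 23.312049865722656), 79.19232177734375) (393, 221, 10, 12)
side (317, 139, 10, 25)
```

View pics/c1.png

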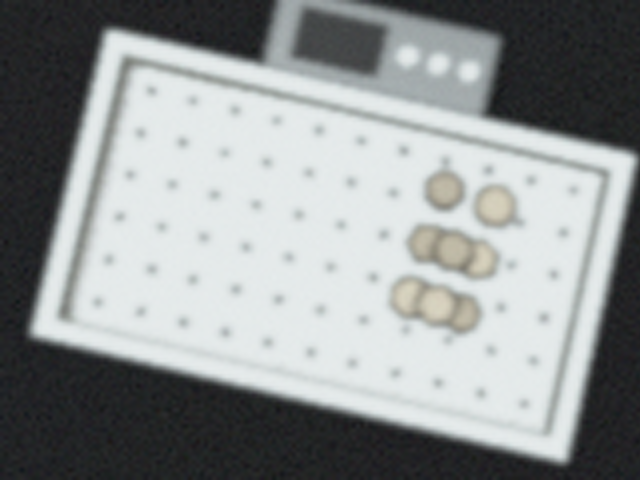

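View pics/c2.png

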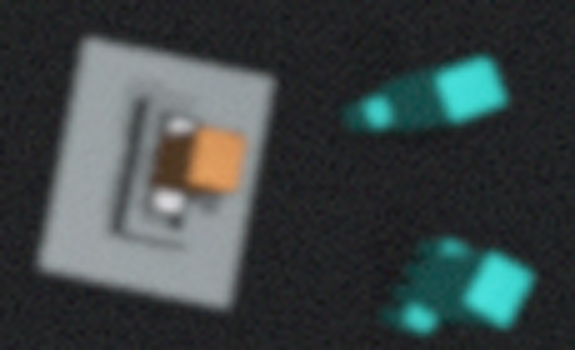

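The crops show the orange rake upright in the caddy socket, and the turquoise ones standing off to the right with space between. The chips lie in three columns, and the -x and middle columns carry the top chips.

```bash
cat > ch.py <<'E'
from h import *
m=cam('top')
# station pose from rim corners (crop c1 px /4 + offset)
C=np.array([[107,30],[636,152],[568,462],[30,335]])/4+[180,165]-.375
P=np.array([onz(m,u,v,.052)[:2] for u,v in C])
ctr=P.mean(0);yd=(P[0]-P[1])+(P[3]-P[2]);yaw=np.arctan2(yd[1],yd[0])-np.pi/2
def toS(p):
    c,s=np.cos(yaw),np.sin(yaw);d=np.array(p)[:2]-ctr;return np.array([c*d[0]+s*d[1],-s*d[0]+c*d[1]])
def toW(q):
    c,s=np.cos(yaw),np.sin(yaw);return ctr+[c*q[0]-s*q[1],s*q[0]+c*q[1]]
if __name__=='__main__':
    print('station',ctr,yaw,np.linalg.norm(P-np.roll(P,1,0),axis=1))
    for n,(u,v),z in [('+x a',(444,188),.045),('+x b',(495,206),.045),('m top',(454,251),.06),('m a',(426,243),.045),('m b',(482,260),.045),('-x top',(437,305),.06),('-x a',(408,297),.045),('-x b',(463,313),.045)]:
        print(n,(toS(onz(m,u/4+180-.375,v/4+165-.375,z))*1000).round())
    for n,(u,v) in dict(jar=(367,165),tq1=(430,217),tq2=(438,258)).items(): print(n,onz(m,u,v,0).round(3))
E
python3 ch.py
```

```text
station [ 0.51648359 -0.03259378] -0.203675865731076 [0.17644333 0.30659922 0.17823975 0.30860627]
+x a [ 45. -52.]
+x b [ 42. -83.]
m top [ 11. -65.]
m a [ 12. -49.]
m b [ 10. -82.]
-x top [-21. -63.]
-x a [-20. -46.]
-x b [-21. -79.]
jar [ 0.669 -0.273  0.   ]
tq1 [ 0.549 -0.424  0.   ]
tq2 [ 0.453 -0.444  0.   ]
```

Emit:
jog_arm([
  [[1, 0, -1], -0.11, 0.6],
  [[0.5, -1, -0.5], -0.108, 0.6],
  [[0, -1, 0], 0, 0.6],
  [[0, -1, 0], 0, 0.6],
  [[0, -1, 0], 0, 0.6],
  [[0, -1, 0], 0, 0.6],
  [[0, -1, 0], 0, 0.6],
  [[0, -1, 0], 0, 0.6],
])

```text
time: 0.9
tool_pos: [0.1416, 0.3378, 0.2586]
tool_rot: [-3.141, -0.0, 2.956]
ft_force: [0.9, -0.5, 1.6]
gripper_width: 0.055
grip_force: 0.0
```

Emit:
jog_arm([
  [[-1, 0, 0], 0, 0.6],
  [[-1, 0, 0], 0, 0.6],
  [[-1, 0, 0], 0, 0.6],
  [[-1, 0, 0], 0, 0.6],
  [[-1, -1, 0], 0, 0.6],
  [[-1, -1, 0], 0, 0.6],
  [[-1, -1, 0], 0, 0.6],
  [[-1, -1, 0], 0, 0.6],
])

```text
time: 1.7
tool_pos: [0.3562, 0.1754, 0.2587]
tool_rot: [-3.142, -0.0, 2.956]
ft_force: [-0.0, 0.4, 0.8]
gripper_width: 0.0548
grip_force: 0.0
```

Emit:
jog_arm([
  [[-1, -1, 0], 0, 0.6],
  [[-1, -1, 0], 0, 0.6],
  [[-1, -1, 0], 0, 0.6],
  [[-1, -1, 0], 0, 0.6],
  [[-1, -1, 0], 0, 0.6],
  [[-1, -1, 0], 0, 0.6],
  [[-1, -1, 0], 0, 0.6],
  [[-1, -1, 0], 0, 0.6],
])

```text
time: 2.5
tool_pos: [0.5478, -0.1048, 0.2585]
tool_rot: [3.141, -0.001, 2.955]
ft_force: [0.2, 0.5, 0.5]
gripper_width: 0.0548
grip_force: 0.0
```

Emit:
jog_arm([
  [[0, -1, 0], 0, 0.6],
  [[0, -1, 0], 0, 0.6],
  [[0, -1, 0], 0, 0.6],
  [[0, -1, 0], 0, 0.6],
  [[0, -1, 0], 0, 0.6],
  [[0, -1, 0], 0, 0.6],
  [[0, -1, 0.5], 0, 0.6],
  [[0, 0, 0.5], 0, 0.6],
])

```text
time: 3.3
tool_pos: [0.5077, -0.313, 0.2282]
tool_rot: [-3.14, 0.0, 2.952]
ft_force: [-1.0, 1.0, 0.1]
gripper_width: 0.0545
grip_force: 0.0
```

Emit:
jog_arm([
  [[-0.37, -0.1, 1], 0, 0.6],
  [[0, 0, 1], 0, 0.6],
  [[0, 0, 1], 0, 0.6],
  [[0, 0, 1], 0, 0.6],
  [[0, 0, 0.8], 0, 0.6],
  [[0, 0, 0.4], 0, 0.6],
  [[0, 0, 0], 0, 0.6],
])

```text
time: 4.0
tool_pos: [0.5178, -0.3139, 0.071]
tool_rot: [3.14, -0.004, 2.956]
ft_force: [-0.4, 1.1, 0.1]
gripper_width: 0.0551
grip_force: 0.0
```

```bash
python3 - <<'E'
from h import *
t=read_camera('top');s=read_camera('side');print(get_state()['tool_pos'],get_state()['ft_force'])
a=cv2.resize(t[170:280,340:470],(520,440),interpolation=cv2.INTER_CUBIC)
b=cv2.resize(s[100:200,275:380],(280,267),interpolation=cv2.INTER_CUBIC)
o=np.zeros((440,800,3),np.uint8);o[:,:520]=a;o[:267,520:]=b
cv2.imwrite('pics/g.png',o[:,:,::-1])
E
```

```text
[ 0.51942662 -0.31492292  0.07365998] [0.35773949 0.67227929 0.71675255]
```

View pics/g.png

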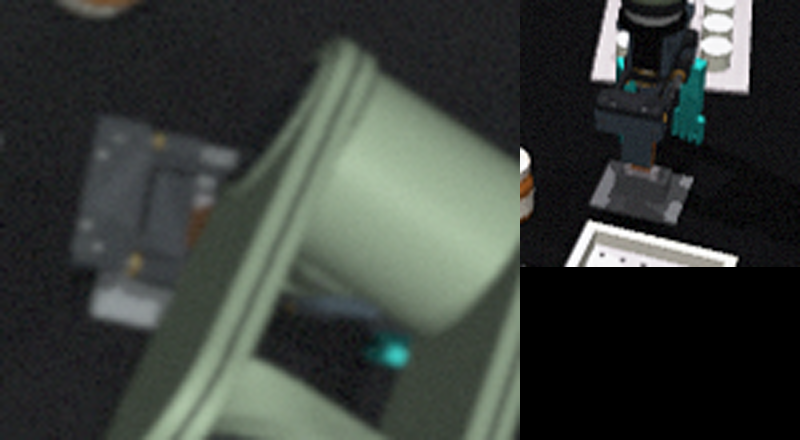

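The gripper straddles the orange handle: in the side crop the handle shows between the fingers, near (637,152). The turquoise one stands clear at (690,100).

Emit:
jog_arm([
  [[0, -0.1, 0], 0, 0.6],
  [[0, 0, 0], 0, 0.0],
  [[0, 0, 0], 0, 0.0],
  [[0, 0, 0], 0, 0.0],
  [[0, 0, 0], 0, 0.0],
  [[0, 0, 0], 0, 0.0],
], squeeze=15)

```text
time: 4.7
tool_pos: [0.5183, -0.3175, 0.0731]
tool_rot: [3.142, 0.0, 2.956]
ft_force: [-0.4, 0.4, 1.7]
gripper_width: 0.0216
grip_force: 15.0
```

```bash
cat > st.py <<'E'
from h import *
from ch import toS,yaw
import sys
F=[];P=[]
for _ in range(int(sys.argv[1]) if len(sys.argv)>1 else 3):
    read_camera('top');s=get_state();F.append(s['ft_force']);P.append(s['tool_pos'])
print('t',s['time'],'F',np.mean(F,0).round(2),np.std(F,0).round(2),'P',np.mean(P,0).round(4),'S',(toS(np.mean(P,0))*1000).round(1),'w',round(s['gripper_width'],4),s['grip_force'],'rot',np.round(s['tool_rot'],3))
E
python3 st.py
```

```text
t 4.85 F [-0.35  0.49  0.42] [0.56 0.1  0.25] P [ 0.5183 -0.3175  0.0731] S [  59.4 -278.6] w 0.0217 15.00005453824997 rot [3.142 0.    2.956]
```

Emit:
jog_arm([
  [[0, 0, -0.5], 0, 0],
  [[0, 0, -1], 0, 0],
  [[0, 0, -1], 0, 0],
  [[0, 0, -0.9], 0, 0],
  [[0, 0.3, 0], 0.018, 0],
  [[0.2, 1, 0], 0, 0],
  [[0.21, 1, 0], 0, 0],
  [[0, 1, 0], 0, 0],
])

```text
time: 5.65
tool_pos: [0.5251, -0.2169, 0.1744]
tool_rot: [3.141, -0.002, 2.937]
ft_force: [0.0, -0.0, -0.9]
gripper_width: 0.0221
grip_force: 15.0
```

Emit:
jog_arm([
  [[0, 1, 0], 0, 0],
  [[0, 1, 0], 0, 0],
  [[0, 0.25, 0], 0, 0],
  [[0, 0, 0], 0, 0],
  [[0, 0, 0], 0, 0],
])

```text
time: 6.15
tool_pos: [0.5396, -0.1527, 0.1747]
tool_rot: [-3.141, -0.0, 2.938]
ft_force: [0.1, -1.3, -0.7]
gripper_width: 0.0223
grip_force: 15.0
```

```bash
python3 st.py 6; python3 - <<'E'
from h import *
s=read_camera('side');t=read_camera('top')
o=np.zeros((560,800,3),np.uint8);o[:560,:480]=cv2.resize(s[120:260,240:360],(480,560),interpolation=cv2.INTER_CUBIC)
o[:320,480:]=cv2.resize(t[160:320,190:350],(320,320),interpolation=cv2.INTER_CUBIC)
cv2.imwrite('pics/l.png',o[:,:,::-1])
E
```

```text
t 6.45 F [ 0.23  0.03 -1.15] [0.44 0.52 0.47] P [ 0.5396 -0.153   0.1748] S [  47.  -113.2] w 0.022 14.999871253967285 rot [-3.142 -0.     2.937]
```

View pics/l.png

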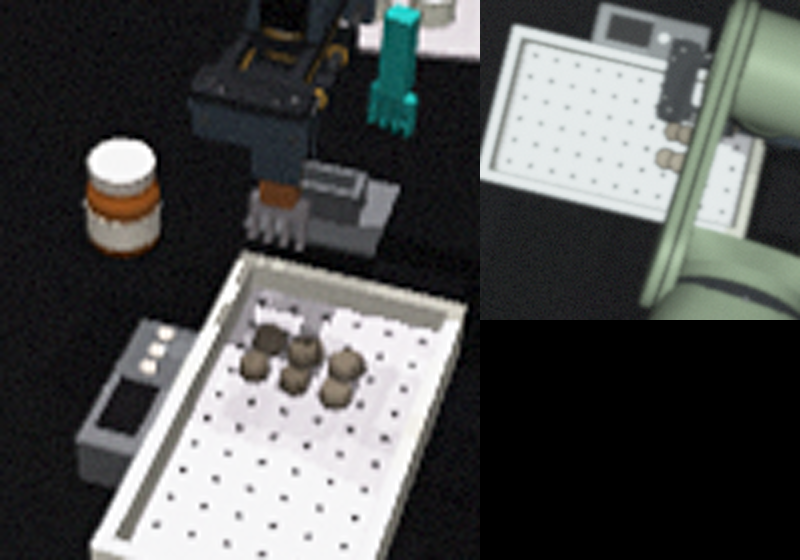

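The side view shows the rake held upright, its tines near (277,232). The rim's far corners are at (248,253) and (467,303). Next I get a prior on the bed height by triangulating its holes, then touch down by feel.

```bash
cat > holes.py <<'E'
from h import *
from ch import toS,toW,yaw,ctr,C
m=cam('top');ms=cam('side')
def tri(u,v):
    o1,d1=ray(m,*u);o2,d2=ray(ms,*v);A=np.c_[d1,-d2];x=np.linalg.lstsq(A,o2-o1,rcond=None)[0]
    return (o1+d1*x[0]+o2+d2*x[1])/2, np.linalg.norm(o1+d1*x[0]-o2-d2*x[1])
def find(f,mm):
    g=cv2.cvtColor(cv2.imread(f),cv2.COLOR_BGR2GRAY).astype(np.float32)
    k=cv2.GaussianBlur(g,(0,0),4)-cv2.GaussianBlur(g,(0,0),.9)
    mx=cv2.dilate(k,np.ones((5,5)));out=[]
    for v,u in np.argwhere((k==mx)&(k>6)):
        w=np.clip(k[v-1:v+2,u-1:u+2],0,None);yy,xx=np.mgrid[-1:2,-1:2]
        p=(u+(w*xx).sum()/w.sum(),v+(w*yy).sum()/w.sum());q=toS(onz(mm,*p,.032))
        if abs(q[0])<.062 and -.03<q[1]<.125: out.append((q,p))
    return out
T=find('pics/t0.png',m);S=find('pics/s0.png',ms)
for nm,u,v in (('TR',C[1],(301.6,182.9)),('BR',C[2],(356.4,195.4))):print(nm,tri(u,v))
D=[];off=0
for it in range(2):
    D=[]
    for q,p in T:
        j=min(S,key=lambda s:np.linalg.norm(s[0]-q-off))
        if np.linalg.norm(j[0]-q-off)<.009: D.append((q,j[0]-q,tri(p,j[1])[0]))
    off=np.median([d[1] for d in D],0)
Z=np.array([d[2] for d in D]);y=np.array([toS(z)[1] for z in Z])
ok=abs(Z[:,2]-np.median(Z[:,2]))<.008
f=np.polyfit(y[ok],Z[ok,2],1);print(len(T),len(S),ok.sum(),'off',off,'fit',f,'std',np.std(Z[ok,2]-np.polyval(f,y[ok])),'z(-110)',np.polyval(f,-.11))
E
python3 holes.py
```

```text
Traceback (most recent call last):
  File "holes.py", line 16, in <module>
    T=find('pics/t0.png',m);S=find('pics/s0.png',ms)
  File "holes.py", line 13, in find
    p=(u+(w*xx).sum()/w.sum(),v+(w*yy).sum()/w.sum());q=toS(onz(mm,*p,.032))
          ~^~~
ValueError: operands could not be broadcast together with shapes (0,3) (3,3)
```

Emit:
jog_arm([
  [[0, 0, 0.7], 0, 0],
  [[0, 0, 0.8], 0, 0],
  [[0, 0, 0.6], 0, 0],
  [[0, 0, 0], 0, 0],
], squeeze=6)

```text
time: 6.95
tool_pos: [0.5379, -0.1515, 0.1095]
tool_rot: [3.141, -0.006, 2.938]
ft_force: [-0.3, -0.5, -1.4]
gripper_width: 0.0218
grip_force: 6.0
```

```bash
sed -i 's/(k==mx)&(k>6)):/(k==mx)\&(k>6)):\n        if min(u,v)<2 or u>557 or v>417: continue/' holes.py; python3 holes.py; python3 st.py 4
```

```text
TR (array([ 0.56976051, -0.20141531,  0.04759298]), np.float64(0.006684627253236036))
BR (array([ 0.39744158, -0.1657321 ,  0.05090679]), np.float64(0.0009919424114088618))
37 30 30 off [-0.00255195  0.00650547] fit [-0.03513246  0.02527092] std 0.0007598073370091952 z(-110) 0.02913549467433158
t 7.15 F [-0.14  0.46 -1.34] [0.2  0.22 0.3 ] P [ 0.5401 -0.1521  0.1124] S [  47.3 -112.3] w 0.0219 5.9999945014715195 rot [-3.141e+00  2.000e-03  2.938e+00]
```

Emit:
jog_arm([
  [[0, 0, 0.2], 0, 0],
  [[0, 0, 0.13], 0, 0],
  [[0, 0, 0], 0, 0],
  [[0, 0, 0], 0, 0],
])

```text
time: 7.55
tool_pos: [0.5397, -0.1519, 0.102]
tool_rot: [3.141, -0.0, 2.938]
ft_force: [0.1, -0.8, -1.1]
gripper_width: 0.0222
grip_force: 6.0
```

```bash
python3 st.py 4
```

```text
t 7.75 F [ 0.05 -0.34 -1.78] [0.33 0.23 0.8 ] P [ 0.5399 -0.152   0.1021] S [  47.1 -112.2] w 0.0223 5.9999846667051315 rot [3.142 0.    2.938]
```

Emit:
jog_arm([
  [[0, 0, 0.025], 0, 0],
  [[0, 0, 0], 0, 0],
])

```text
time: 7.95
tool_pos: [0.5398, -0.1519, 0.1012]
tool_rot: [3.142, -0.0, 2.938]
ft_force: [0.8, 0.0, -0.4]
gripper_width: 0.0223
grip_force: 6.0
```

```bash
python3 st.py 4
```

```text
t 8.15 F [-0.01  0.16 -1.5 ] [0.61 0.2  0.21] P [ 0.5398 -0.1519  0.1013] S [  46.9 -112.2] w 0.0217 5.999986454844475 rot [3.142 0.    2.938]
```

Emit:
jog_arm([
  [[0, 0, 0.025], 0, 0],
  [[0, 0, 0], 0, 0],
])

```text
time: 8.35
tool_pos: [0.5397, -0.1519, 0.1004]
tool_rot: [3.141, -0.0, 2.938]
ft_force: [0.2, -0.3, -1.7]
gripper_width: 0.0221
grip_force: 6.0
```

```bash
python3 st.py 3
```

```text
t 8.5 F [-0.14  0.09 -1.37] [0.62 0.27 0.17] P [ 0.5398 -0.1519  0.1005] S [  46.9 -112.1] w 0.0218 5.99999763071537 rot [ 3.141 -0.     2.938]
```

Emit:
jog_arm([
  [[0, 0, 0.025], 0, 0],
  [[0, 0, 0], 0, 0],
])

```text
time: 8.7
tool_pos: [0.5397, -0.1519, 0.0997]
tool_rot: [3.141, -0.0, 2.938]
ft_force: [-0.7, -0.3, -1.5]
gripper_width: 0.0223
grip_force: 6.0
```

```bash
python3 st.py 3
```

```text
t 8.85 F [ 0.29  0.04 -1.42] [0.21 0.22 0.17] P [ 0.5398 -0.1519  0.0997] S [  46.9 -112.1] w 0.0222 5.999955162405968 rot [ 3.141 -0.     2.938]
```

Emit:
jog_arm([
  [[0, 0, 0.02], 0, 0],
  [[0, 0, 0], 0, 0],
])

```text
time: 9.05
tool_pos: [0.5397, -0.1519, 0.0991]
tool_rot: [3.141, -0.0, 2.938]
ft_force: [1.0, -0.0, -1.4]
gripper_width: 0.022
grip_force: 6.0
```

```bash
python3 st.py 2
```

```text
t 9.15 F [ 0.15  0.05 -2.01] [0.45 0.15 0.83] P [ 0.5398 -0.1519  0.0991] S [  46.9 -112.2] w 0.0221 5.9998492151498795 rot [ 3.141 -0.     2.938]
```

Emit:
jog_arm([
  [[0, 0, 0.022], 0, 0],
  [[0, 0, 0], 0, 0],
])

```text
time: 9.35
tool_pos: [0.5397, -0.1519, 0.0984]
tool_rot: [3.141, -0.0, 2.938]
ft_force: [0.4, 0.7, -1.5]
gripper_width: 0.0221
grip_force: 6.0
```

```bash
python3 st.py 2
```

```text
t 9.45 F [ 0.12 -0.24 -1.01] [0.24 0.14 0.3 ] P [ 0.5398 -0.1519  0.0985] S [  46.9 -112.2] w 0.0218 5.999904423952103 rot [ 3.141 -0.     2.938]
```

Emit:
jog_arm([
  [[0, 0, 0.02], 0, 0],
  [[0, 0, 0], 0, 0],
])

```text
time: 9.65
tool_pos: [0.5398, -0.152, 0.0982]
tool_rot: [3.142, 0.0, 2.938]
ft_force: [-0.4, 0.4, -0.8]
gripper_width: 0.0218
grip_force: 6.0
```

```bash
python3 st.py 3
```

```text
t 9.8 F [-1.05  0.25  1.18] [0.23 0.17 0.15] P [ 0.5398 -0.152   0.0982] S [  47.  -112.2] w 0.0222 5.999997183680534 rot [3.142 0.    2.938]
```

Contact is about 2.6 N at TCP z 0.098. The arm and bed together give roughly 5 N/mm. Now I draw the +x column along with a firmer grip, following the slope.

Emit:
jog_arm([
  [[0, 0, 0], 0, 0],
  [[0, 0.1, 0.002], 0, 0],
  [[0, 0.2, 0.0065], 0, 0],
  [[0, 0.2, 0.0068], 0, 0],
  [[0, 0.2, 0.0068], 0, 0],
  [[0, 0.2, 0.0068], 0, 0],
  [[0, 0, 0], 0, 0],
], squeeze=25)

```text
time: 10.5
tool_pos: [0.5456, -0.1243, 0.0971]
tool_rot: [3.14, 0.0, 2.938]
ft_force: [0.1, 0.7, 0.8]
gripper_width: 0.0216
grip_force: 25.0
```

```bash
python3 st.py 3
```

```text
t 10.65 F [0.95 1.77 1.64] [0.15 0.29 0.66] P [ 0.5456 -0.1244  0.0971] S [ 47.1 -84.1] w 0.0222 25.000169277191162 rot [3.14  0.    2.937]
```

Emit:
jog_arm([
  [[0, 0.15, 0], 0, 0],
  [[0, 0.25, 0.008], 0, 0],
  [[0, 0.25, 0.008], 0, 0],
  [[0, 0.25, 0.008], 0, 0],
  [[0, 0.25, 0.008], 0, 0],
  [[0, 0.25, 0.008], 0, 0],
  [[0, 0.25, 0.008], 0, 0],
  [[0, 0, 0], 0, 0],
])

```text
time: 11.45
tool_pos: [0.5554, -0.0755, 0.0954]
tool_rot: [3.14, -0.0, 2.938]
ft_force: [-0.7, 1.4, -0.6]
gripper_width: 0.0222
grip_force: 25.0
```

```bash
python3 st.py 3
```

```text
t 11.6 F [ 0.02  0.8  -0.36] [0.55 0.3  0.05] P [ 0.5553 -0.0762  0.0955] S [ 46.8 -34.9] w 0.022 24.999961853027344 rot [ 3.141 -0.     2.938]
```

Emit:
jog_arm([
  [[0, 0.15, 0.015], 0, 0],
  [[0, 0.25, 0.009], 0, 0],
  [[0, 0.25, 0.009], 0, 0],
  [[0, 0.25, 0.009], 0, 0],
  [[0, 0.25, 0.009], 0, 0],
  [[0, 0.25, 0.009], 0, 0],
  [[0, 0.25, 0.009], 0, 0],
  [[0, 0, 0], 0, 0],
])

```text
time: 12.4
tool_pos: [0.5656, -0.027, 0.0935]
tool_rot: [3.14, 0.0, 2.938]
ft_force: [0.2, 1.6, 1.0]
gripper_width: 0.0217
grip_force: 25.0
```

```bash
python3 st.py 3;python3 - <<'E'
from h import *
s=read_camera('side');t=read_camera('top')
o=np.zeros((560,800,3),np.uint8);o[:560,:480]=cv2.resize(s[160:300,250:370],(480,560),interpolation=cv2.INTER_CUBIC)
o[:320,480:]=cv2.resize(t[160:320,190:350],(320,320),interpolation=cv2.INTER_CUBIC)
cv2.imwrite('pics/d.png',o[:,:,::-1])
E
```

```text
t 12.55 F [-0.62  1.76  0.52] [0.44 0.43 0.34] P [ 0.5655 -0.0276  0.0936] S [47.  14.8] w 0.022 25.000010132789612 rot [3.14  0.    2.938]
```

View pics/d.png

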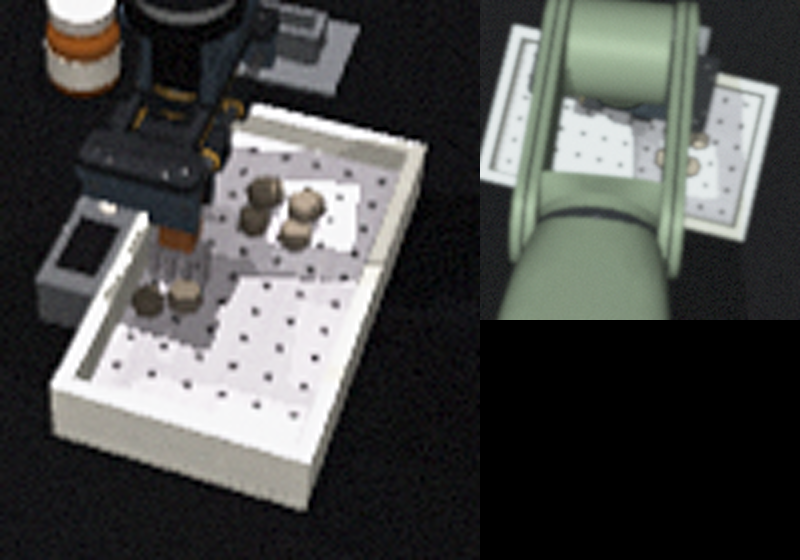

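The side view shows both +x chips side by side in front of the tines, at (148,298) and (186,293). The stacked columns are left intact near (265,200) and (303,215). I push on into the far third.

Emit:
jog_arm([
  [[0, 0.15, 0.005], 0, 0],
  [[0, 0.25, 0.0088], 0, 0],
  [[0, 0.25, 0.0088], 0, 0],
  [[0, 0.25, 0.0088], 0, 0],
  [[0, 0.25, 0.0088], 0, 0],
  [[0, 0.2, 0.007], 0, 0],
  [[0, 0, 0], 0, 0],
])

```text
time: 13.35
tool_pos: [0.5738, 0.0125, 0.0921]
tool_rot: [3.14, 0.0, 2.938]
ft_force: [-0.7, 1.0, 0.9]
gripper_width: 0.0219
grip_force: 25.0
```

```bash
python3 st.py 4
```

```text
t 13.55 F [0.28 0.84 0.18] [0.46 0.53 0.24] P [0.5736 0.0118 0.0921] S [47.  55.1] w 0.0221 24.999999403953552 rot [3.141 0.    2.937]
```

Emit:
jog_arm([
  [[0, -0.2, -0.2], 0, 0],
  [[0, 0, -0.9], 0, 0],
  [[0.4, -0.7, -0.9], 0, 0],
  [[0.7, -1, 0], 0, 0],
  [[0.63, -1, 0], 0, 0],
  [[0, -1, 0], 0, 0],
  [[0, -0.8, 0], 0, 0],
  [[0, -0.2, 0], 0, 0],
])

```text
time: 14.35
tool_pos: [0.4919, -0.1249, 0.1525]
tool_rot: [-3.141, 0.0, 2.935]
ft_force: [-0.9, -0.3, -1.5]
gripper_width: 0.0216
grip_force: 25.0
```

```bash
python3 st.py 3;python3 - <<'E'
from h import *
s=read_camera('side');t=read_camera('top')
o=np.zeros((560,800,3),np.uint8);o[:560,:480]=cv2.resize(s[160:300,250:370],(480,560),interpolation=cv2.INTER_CUBIC)
o[:320,480:]=cv2.resize(t[160:320,190:350],(320,320),interpolation=cv2.INTER_CUBIC)
cv2.imwrite('pics/e.png',o[:,:,::-1])
E
```

```text
t 14.5 F [-0.31 -0.54 -1.93] [0.45 0.65 0.24] P [ 0.4925 -0.1234  0.1523] S [ -5.2 -93.8] w 0.0217 24.99990463256836 rot [ 3.141 -0.     2.937]
```

View pics/e.png

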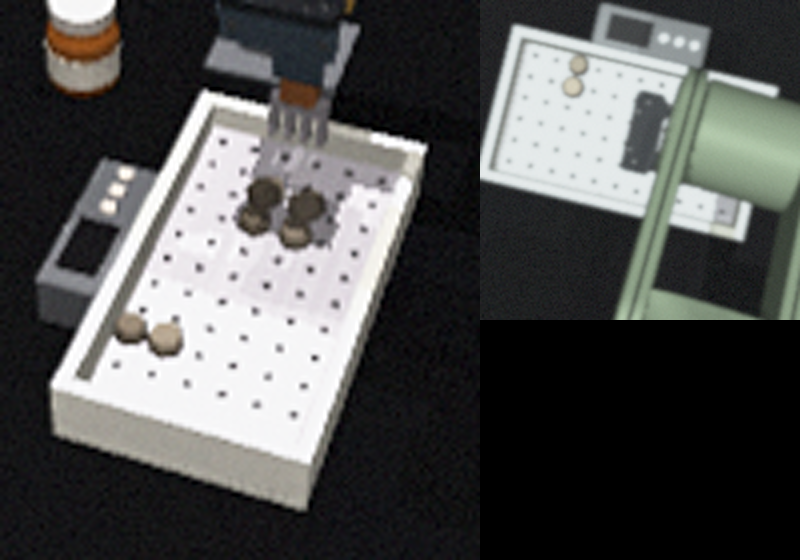

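Both far chips lie flat, at (130,327) and (165,338). The top chips are still on their columns at (265,192) and (305,205), with the rake behind them. Next I push the two top chips off together with the tips about 17 mm above the plate.

Emit:
jog_arm([
  [[0, 0.05, 0.6], 0, 0],
  [[0, 0, 0.5], 0, 0],
  [[0, 0, 0.14], 0, 0],
  [[0, 0, 0], 0, 0],
])

```text
time: 15.0
tool_pos: [0.493, -0.1201, 0.1144]
tool_rot: [3.141, -0.002, 2.939]
ft_force: [-0.5, -0.5, -2.0]
gripper_width: 0.022
grip_force: 25.0
```

Emit:
jog_arm([
  [[0, 0.2, 0.007], 0, 0],
  [[0, 0.25, 0.009], 0, 0],
  [[0, 0.25, 0.009], 0, 0],
  [[0, 0.25, 0.009], 0, 0],
  [[0, 0.25, 0.009], 0, 0],
  [[0, 0.25, 0.009], 0, 0],
  [[0, 0.25, 0.009], 0, 0],
  [[0, 0.25, 0.009], 0, 0],
])

```text
time: 15.8
tool_pos: [0.5052, -0.0628, 0.1128]
tool_rot: [3.141, -0.0, 2.938]
ft_force: [0.9, 0.4, -1.3]
gripper_width: 0.0218
grip_force: 25.0
```

Emit:
jog_arm([
  [[0, 0.25, 0.009], 0, 0],
  [[0, 0.25, 0.009], 0, 0],
  [[0, 0.25, 0.009], 0, 0],
  [[0, 0, 0], 0, 0],
])

```text
time: 16.2
tool_pos: [0.5098, -0.0407, 0.112]
tool_rot: [3.141, 0.0, 2.939]
ft_force: [-0.2, -0.2, -1.0]
gripper_width: 0.0218
grip_force: 25.0
```

```bash
python3 st.py 2;python3 - <<'E'
from h import *
s=read_camera('side');t=read_camera('top')
o=np.zeros((560,800,3),np.uint8);o[:560,:480]=cv2.resize(s[160:300,250:370],(480,560),interpolation=cv2.INTER_CUBIC)
o[:320,480:]=cv2.resize(t[160:320,190:350],(320,320),interpolation=cv2.INTER_CUBIC)
cv2.imwrite('pics/f.png',o[:,:,::-1])
E
```

```text
t 16.3 F [-0.05 -0.66 -1.68] [0.39 0.28 0.77] P [ 0.5096 -0.0413  0.112 ] S [-4.9 -9.9] w 0.0219 24.999788403511047 rot [-3.141 -0.     2.938]
```

View pics/f.png

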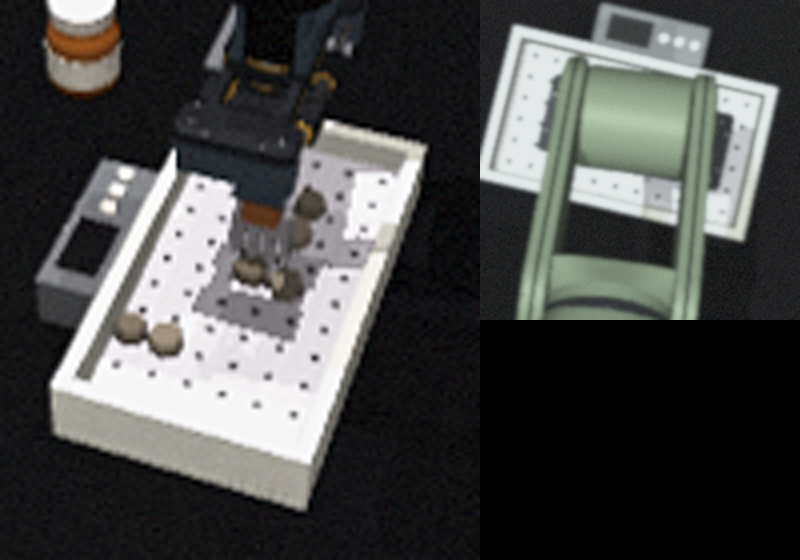

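Two chips lie in front of the rake, at (248,270) and (285,285). Two more of the heap's lower chips show behind it, near (310,205) and (295,235). I retreat over the caddy to see everything.

Emit:
jog_arm([
  [[0, -0.1, -0.5], 0, 0],
  [[0, 0, -1], 0, 0],
  [[-0.2, -0.9, -0.6], 0, 0],
  [[-0.5, -1, 0], 0, 0],
  [[-0.5, -1, 0], 0, 0],
  [[-0.5, -1, 0], 0, 0],
  [[-0.45, -1, 0], 0, 0],
  [[0, -1, 0], 0, 0],
])

```text
time: 17.2
tool_pos: [0.5374, -0.233, 0.1748]
tool_rot: [-3.141, 0.001, 2.937]
ft_force: [-0.4, 0.5, -2.0]
gripper_width: 0.0221
grip_force: 25.0
```

Emit:
jog_arm([
  [[0, -1, 0], 0, 0],
  [[0, -1, 0], 0, 0],
  [[0, -0.9, 0], 0, 0],
  [[0, 0, 0], -0.018, 0],
])

```text
time: 17.6
tool_pos: [0.5177, -0.3196, 0.1747]
tool_rot: [-3.14, 0.0, 2.953]
ft_force: [-0.8, 0.1, -1.3]
gripper_width: 0.0217
grip_force: 25.0
```

```bash
python3 st.py 3;python3 - <<'E'
from h import *
s=read_camera('side');t=read_camera('top')
cv2.imwrite('pics/t9.png',t[:,:,::-1]);cv2.imwrite('pics/s9.png',s[:,:,::-1])
o=np.zeros((560,800,3),np.uint8);o[:480,:420]=cv2.resize(s[175:295,260:365],(420,480),interpolation=cv2.INTER_CUBIC)
o[:280,420:]=cv2.resize(t[170:284,187:342],(380,280),interpolation=cv2.INTER_CUBIC)
o[280:,420:]=cv2.resize(s[205:255,285:353],(380,280),interpolation=cv2.INTER_CUBIC)
cv2.imwrite('pics/z.png',o[:,:,::-1])
E
```

```text
t 17.75 F [ 0.49  0.32 -1.9 ] [0.46 0.3  0.37] P [ 0.5182 -0.3166  0.1747] S [  59.2 -277.8] w 0.0219 24.999818801879883 rot [ 3.141 -0.     2.955]
```

View pics/z.png

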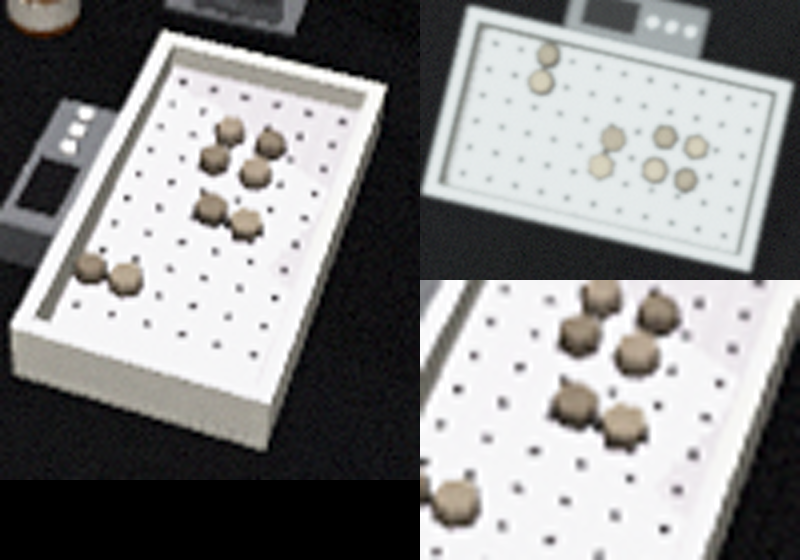

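All eight chips lie apart and flat: two far at (548,54) and (541,82), two middle at (612,139) and (600,166), and four near at (665,136), (696,147), (654,170) and (685,179) in the top crop. I check the numbers and start lowering the rake.

```bash
python3 - <<'E'
from h import *
from ch import toS
m=cam('top')
for u,v in [(548,54),(541,82),(612,139),(600,166),(665,136),(696,147),(654,170),(685,179)]:
    print((toS(onz(m,(u-420)/2.4516+187-.3,v/2.456+170-.3,.037))*1000).round())
E
```

```text
[63. 73.]
[36. 73.]
[-0. -3.]
[-27.   2.]
[ 14. -51.]
[ 10. -81.]
[-19. -48.]
[-21. -78.]
```

Emit:
jog_arm([
  [[0, -0.03, 0.6], 0, 0],
  [[0, 0, 0.8], 0, 0],
  [[0, 0, 0.6], 0, 0],
  [[0, 0, 0.2], 0, 0],
  [[0, 0, 0], 0, 0],
])

```text
time: 18.35
tool_pos: [0.5184, -0.316, 0.1084]
tool_rot: [3.141, -0.002, 2.957]
ft_force: [0.3, 0.4, -2.0]
gripper_width: 0.0221
grip_force: 25.0
```

```bash
python3 st.py 3
```

```text
t 18.5 F [-0.08 -0.21 -1.07] [0.52 0.3  0.11] P [ 0.5192 -0.3169  0.1099] S [  60.2 -277.8] w 0.0221 24.999825954437256 rot [-3.141e+00  2.000e-03  2.956e+00]
```

Emit:
jog_arm([
  [[0.02, -0.02, 0.2], 0, 0],
  [[0, 0, 0.2], 0, 0],
  [[0, 0, 0.1], 0, 0],
  [[0, 0, 0], 0, 0],
])

```text
time: 18.9
tool_pos: [0.5174, -0.3172, 0.0933]
tool_rot: [3.141, -0.001, 2.956]
ft_force: [-0.3, 0.2, -0.7]
gripper_width: 0.0221
grip_force: 25.0
```

```bash
python3 st.py 3
```

```text
t 19.05 F [-0.31 -0.42 -0.93] [0.75 0.49 0.1 ] P [ 0.5178 -0.3175  0.0939] S [  58.9 -278.7] w 0.0217 24.999902844429016 rot [3.142 0.    2.956]
```

Tips are at 27 mm, inside the socket with no resistance, so I continue to the floor.

Emit:
jog_arm([
  [[0, 0, 0.3], 0, 0],
  [[0, 0, 0.25], 0, 0],
  [[0, 0, 0.1], 0, 0],
  [[0, 0, 0], 0, 0],
])

```text
time: 19.45
tool_pos: [0.5176, -0.3173, 0.0738]
tool_rot: [3.141, -0.001, 2.956]
ft_force: [-0.1, -0.0, -1.0]
gripper_width: 0.0219
grip_force: 25.0
```

```bash
python3 st.py 3
```

```text
t 19.6 F [ 0.23  0.29 -1.85] [0.71 0.28 0.49] P [ 0.5179 -0.3174  0.0743] S [  59.  -278.7] w 0.0216 24.99980002641678 rot [3.142 0.    2.956]
```

Emit:
jog_arm([
  [[0, 0, 0.035], 0, 0],
  [[0, 0, 0], 0, 0],
  [[0, 0, 0], 0, 0.4],
  [[0, 0, 0], 0, 0.6],
  [[0, 0, 0], 0, 0.6],
  [[0, 0, 0], 0, 0.6],
  [[0, 0, 0], 0, 0.6],
])

```text
time: 20.3
tool_pos: [0.5179, -0.3174, 0.0735]
tool_rot: [3.142, 0.0, 2.956]
ft_force: [-0.6, -0.5, 0.2]
gripper_width: 0.0549
grip_force: 0.0
```

Emit:
jog_arm([
  [[0, 0, -0.4], 0, 0.6],
  [[0, 0, -0.8], 0, 0.6],
  [[0, 0, -1], 0, 0.6],
  [[0, 0, -1], 0, 0.6],
  [[0, 0, -1], 0, 0.6],
  [[0, 0, -0.5], 0, 0.6],
  [[0, 0, 0], 0, 0.6],
  [[0, 0, 0], 0, 0.6],
])

```text
time: 21.1
tool_pos: [0.5177, -0.3173, 0.2146]
tool_rot: [3.142, 0.0, 2.956]
ft_force: [-0.0, 0.9, -0.5]
gripper_width: 0.0549
grip_force: 0.0
```

```bash
python3 st.py 1; python3 - <<'E'
from h import *
s=read_camera('side');s0=cv2.imread('pics/s0.png')
for im in (s[:,:,::-1],s0):
    h=cv2.cvtColor(np.ascontiguousarray(im),cv2.COLOR_BGR2HSV)[130:185,300:345]
    k=((h[:,:,1]>120)&(h[:,:,2]>60)&(h[:,:,0]<20)).astype(np.uint8)
    c=max(cv2.findContours(k,cv2.RETR_EXTERNAL,cv2.CHAIN_APPROX_NONE)[0],key=cv2.contourArea);print(cv2.boundingRect(c),cv2.minAreaRect(c))
E
```

```text
t 21.15 F [-0.46 -0.54 -0.75] [0. 0. 0.] P [ 0.5173 -0.3171  0.2137] S [  58.3 -278.4] w 0.0546 0.0 rot [ 3.141e+00 -2.000e-03  2.956e+00]
(17, 9, 10, 25) ((21.175127029418945, 21.048221588134766), (8.478399276733398, 23.867761611938477), 4.085616588592529)
(17, 9, 10, 25) ((20.99705696105957, 21.03823471069336), (8.590007781982422, 23.85261344909668), 4.39870548248291)
```

The rake's outline in the side view matches the one at the start, so it is home and upright, and the robot is clear of everything.

```bash
python3 -c "
from rig import *
print(close_job())"
```

```text
the job is handed in; nothing more can be done
None
```

I handed the job in at about 21 s of the 72 s. All eight chips looked flat and separate in the last images, with two in the far third, two in the middle and four near the heap. The tines rode on the bed at about 1–3 N for the +x column; the two top chips were pushed off with the tines raised clear of the plate. The rake is back upright in its caddy and released. No verdict was returned.

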